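Strip the gear train off an e-bike drive unit's shaft

ROBOT

A 7-joint arm with a two-finger parallel gripper is mounted at the origin on the work surface. World frame = base frame: x ahead of the robot, y to its left, z up, the work surface at z = 0. Lengths are in m, angles in rad, forces in N, time in s.
With the tool pointing down it reaches from about 0.425 to 0.875 m from the base axis. Payload 4.7 kg.
Tool frame: the origin (TCP) lies on the centre line of the jaws, within the pads' length; the fingertips stand 19 mm ahead of it and the grasp point (between the pads) is the TCP (arm.tcp_to_tips is the z of the fingertips in the tool frame, in m); z points along the fingers, y is the line along which they close (so a half turn about z gives the same grasp; the last joint's range is limited). The gripper opens to 85 mm and grips with 20 to 120 N. Pads are 22 mm wide; open, the fingers measure 114 mm over their backs; the gripper's body (76 mm by 85 mm) begins 54 mm behind the grasp point. The pads swing forward as they close: fully open they stand 13 mm farther back than shut.
Start: joints at [-1.142, 0.321, -0.07, 1.45, 0.023, 1.371, -0.057], TCP at [0.262, 0.595, 0.25] pointing down, gripper open.
Joint ranges: [-2.86, 2.86], [-0.3, 2.09], [-1.38, 1.24], [0.06, 2.45], [-1.56, 4.7], [0.09, 2.05], [-2.69, 2.69]. Speed limits (rad/s): [2.57, 2.57, 3.14, 3.14, 3.14, 3.14, 3.14].

INTERFACE

Orientations are given as a rotation vector (axis times angle).
In Python, from bench import arm gives the robot as it stands. The module is installed in compiled form; this text tells all that it offers.
- The arm moves only by the tool move_arm, never from a script. Its argument "increments" is a list that holds one entry, the list of rows, each a list of 7 numbers: the shift along the tool's x, y, z in m, then the turn, a rotation vector about the tool's x, y, z in rad, then the closure in counts, from 0 (fully open) to 255 (shut). In form: [[[tx, ty, tz, wx, wy, wz, hand], ...]]. A call has 1 to 8 rows; each row is the pose to reach, as a shift and turn from the pose commanded when the call began, along the tool's axes at that moment; what a row does not reach only later rows make up. A row lasts 1/12 s, in which the tool goes at most 41.7 mm and 7.16 degrees, less where a joint would pass 70% of its speed; a pose out of reach is approached as far as the arm can. A call with a gripper value outside its range is refused whole. The fingers move at their own pace and stop on an object; "squeeze" is the grip in N (left out, the last holds). Time passes only in rows, so rows that repeat a pose let the fingers close. It gives the time, the measured TCP pose, the force, the opening and the grip force at its end, in the units of the state.
- arm.state(): the state, without advancing time (a new reading comes with each control period).
- arm.capture(name): name is "scene" or "top" or "wrist"; returns the picture (420x560x3 uint8, red, green, blue); there is no depth.
- arm.calibration(name): a dict with "intrinsics" (3x3 intrinsics, pixels), "rvec" (rotation vector, rad) and "tvec" (3), from world to camera coordinates, as OpenCV has them; the wrist camera has in their place "T_tool_cam" (4x4, takes a point from camera to tool coordinates, whose origin is the TCP and whose axes are the flange's). Camera axes: x right, y down, z forward; pixel columns grow to the right and rows downward; lengths in m; the calibration is good to about 2 mm. A picture is of the moment at which its call begins: read the wrist's pose just before it. calibration takes no time and is no camera call.
- arm.job_done(): hands the job in; it is judged then, once.
Trained networks look in the newest picture that a camera, given by its name, has taken for a name from the list of things; names that differ only in an ending like _2 or _b are one class to them, and where a whole thing is asked for, a point or a joint stands for the part that bears it (a point fixed in the world has none). Each returns a list of dicts, best first, with "p" (0 to 1); they miss things now and then, are a little off and sometimes report something else, mostly with a low value. They report only what shows in the picture. A call takes as long as a camera call. They do not tell look-alikes from the thing itself.
- arm.recognise(camera, label): "bbox" ([left, top, right, bottom] in pixels, round what is visible of it).
The state is a dict: "time": time; "joints": joint angles; "dq": joint speeds; "joint_efforts": joint torques, N m; "eef_pos": TCP position; "tool_rot": TCP orientation; "wrist_force": force on the tool from outside, world axes, zero at the start; "torque": the same for the moment, N m; "grip_width": opening from 0.0 (shut) to 1.0 (fully open); "finger_force": force on a finger pad.
Only numpy, scipy, OpenCV 4.12 (cv2) and the standard library are available. Lean on these libraries where they do the work, as an engineer would, in place of code of your own. Each camera call takes 0.05 s, during which the arm holds its last target. There are 200 camera calls.

TASK

Strip the opened drive unit's shaft: lift its four parts off, and set the red-sealed bearing in the middle of the red scrap tray, the steel pinion in the middle of the round magnetic dish, the brass-coloured clutch in the middle of the square wire wash basket, and the white nylon gear in the middle of the blue mat. Each must end lying flat, the same way up as it came off the shaft; set the parts down without dropping them, and leave the green circuit board where it lies.

Things in the scene. Friction and masses are not known exactly. Their poses are not given: they have to be found in the camera images.
- bearing_mid (a point): ball bearing, the topmost part: steel ring with a red seal on its face, outer diameter 34 mm, 16 mm high, bore 17 mm, 50 to 100 g. It sits with 2 mm of play on the pinion's 14 mm high journal: lift it straight up off it. The point is its centre, half-way up (8 mm above its underside); z is its axis, up; round: yaw does not matter.
- pinion_mid (a point): plain steel pinion, second from the top, under the bearing: slanted teeth, diameter 44 mm (takes a grip like a cylinder), toothed body 24 mm high; on top of that a journal (pin) 13 mm thick and 14 mm high; 0.12 to 0.25 kg. The shaft enters it 8 mm from below. The point is on the axis, half-way up the toothed body (12 mm above its underside); z is its axis, up; round: yaw does not matter.
- clutch_mid (a point): freewheel clutch, third from the top, under the pinion: smooth brass-coloured cylinder, black dots on its face, a thin dark band; diameter 58 mm, 22 mm high, bore 23 mm, 0.15 to 0.3 kg. It rests on the gear's narrower hub, with 20 mm free below its rim. The point is its centre, half-way up (11 mm above its underside); z is its axis, up; round: yaw does not matter.
- nylon_gear_mid (a point): white nylon gear, the lowest part: toothed disc of diameter 90 mm, 14 mm thick, with a round hub of diameter 44 mm standing 20 mm above it (34 mm in all), bore 23 mm, 75 to 160 g. Taken by the hub once the clutch is off. The point is on the axis, half-way up (17 mm above its underside, 3 mm above the disc's upper face); z points up through the hub; yaw does not matter.
- shaft_top (a point): top, 98 mm above the bench, of the fixed steel shaft (19 mm thick, 13 mm in its top 12 mm) of the opened black drive unit; parts sit on it with 2 mm play: lift each straight up. Undersides at the start: gear 34, clutch 68, pinion 90, bearing 114 mm up. The black shell, 30 mm high, reaches 71 mm round the shaft (83 mm sideways), 155 mm along this point's x, where two small gears stand 48 mm high.
- red_tray_floor (a point): red plastic scrap tray, 140 x 140 mm, 12 mm high, walls 3 mm, fixed. The point is the middle of its inner floor, 3 mm above the bench; x and y along its sides, z up.
- dish_floor (a point): round bright steel magnetic parts dish, 148 mm across at the rim, 22 mm high, with a flat floor 112 mm across and sides sloping outward, fixed (it does not pull). The point is the middle of its inner floor, 6 mm above the bench; z up.
- basket_floor (a point): square stainless wire wash basket, 140 x 140 mm, 22 mm high, walls 3 mm, fixed. The point is the middle of its inner floor, 6 mm above the bench; x and y along its sides, z up.
- blue_mat_top (a point): blue ribbed rubber mat, 140 x 140 mm, 4 mm thick with a 6 mm wide lip round its edge that stands 3 mm higher, fixed. The point is the middle of its upper face, 4 mm above the bench; x and y along its sides, z up.
- board: green circuit board lying loose on the bench beside the drive unit, 95 x 70 mm (its x and y), up to 16.5 mm high with its parts. Not to be moved. The origin is the middle of its underside; z up.
Things that resemble listed ones, but are neither listed nor needed, are in the scene too. What is shaped like the part that bears clutch_mid but orange or pink is not meant.

How it is judged:
By the outcome, as a careful person would: the job done as asked, in the order asked, and still so for the second after the job is handed in, with the robot touching nothing.
It also fails if it takes over 112 s, if anything falls off the work surface, if the arm or the gripper's body presses on something with over 40 N, if the wrist force passes 120 N, or if a joint passes its speed limit or range.

## Working session

There is one attempt and no reset: what is moved stays moved. The work goes in short steps, Python scripts to look and compute and a tool call to move; the robot and the scene stay as the last step left them, time stands still between calls to the robot, and variables do not carry over. Pictures are saved under pics/ and viewed, at most 14 in all, crops included, and the job is handed in when it is done.

Besides the shell and the picture viewer there is one more tool, called after "Emit:" as name(argument=value, ...) on one line, values as JSON. move_arm: Moves the arm, as the interface text tells. Its arguments: {"type":"object","properties":{"increments":{"type":"array","items":{"type":"array","items":{"type":"array","items":{"type":"number"}}}},"squeeze":{"type":"number"}},"required":["increments"]}

```bash
mkdir -p pics; cat > h.py <<'E'
import numpy as np, cv2
from scipy.spatial.transform import Rotation as R
from bench import arm
def cam(n):
    c=arm.calibration(n); K=np.array(c["intrinsics"])
    if n=="wrist":
        s=arm.state(); T=np.eye(4); T[:3,:3]=R.from_rotvec(s["tool_rot"]).as_matrix(); T[:3,3]=s["eef_pos"]
        T=T@np.array(c["T_tool_cam"]); return K,T[:3,:3].T,-T[:3,:3].T@T[:3,3]
    return K,cv2.Rodrigues(np.array(c["rvec"],float))[0],np.array(c["tvec"],float).ravel()
def snap(n,f):
    c=cam(n); im=arm.capture(n); cv2.imwrite(f"pics/{f}.png",im[...,::-1]); return im,c
def toworld(c,u,v,z):
    K,r,t=c; d=r.T@np.linalg.inv(K)@np.array([u,v,1.]); o=-r.T@t; return (o+d*(z-o[2])/d[2])[:3]
def proj(c,p):
    K,r,t=c; q=K@(r@np.array(p)+t); return q[:2]/q[2]
def delta(x,y,z,yaw=None):
    s=arm.state(); M=R.from_rotvec(s["tool_rot"]); return M.inv().apply(np.array([x,y,z])-s["eef_pos"])
E
python3 - <<'E'
from h import *
a,ct=snap("top","top0"); b,cs=snap("scene","scene0")
print(arm.state()); print("tips",arm.tcp_to_tips)
print(R.from_rotvec(arm.state()["tool_rot"]).as_matrix().round(3))
Z=dict(bearing_mid=.13,pinion_mid=.102,clutch_mid=.09,nylon_gear_mid=.048,shaft_top=.03,red_tray_floor=.003,dish_floor=.006,basket_floor=.006,blue_mat_top=.004,board=.008)
for n,c in(("top",ct),("scene",cs)):
  for l,z in Z.items():
    try:
      for d in arm.recognise(n,l)[:3]:
        q=d["bbox"]; print(n,l,round(d["p"],2),np.round(q),toworld(c,(q[0]+q[2])/2,(q[1]+q[3])/2,z).round(3))
    except Exception as e: print(n,l,e)
E
```

```text
{'time': 0.1, 'joints': array([-1.14194373,  0.32172128, -0.07008385,  1.451577  ,  0.02259598,
        1.37082865, -0.05688742]), 'dq': array([-1.53342609e-04, -1.52477256e-03,  6.51655390e-05, -1.35852921e-03,
       -2.50386185e-04,  1.17130069e-03, -1.30490076e-03]), 'joint_efforts': array([ 3.91158101e-04, -4.94878185e+01, -3.83694973e-01, -3.15212488e+01,
        1.30590060e-02,  7.43868412e-03, -9.42861533e-06]), 'eef_pos': array([0.26177939, 0.59444255, 0.24933873]), 'tool_rot': array([-6.46716384e-01, -3.07403142e+00,  2.71227556e-03]), 'wrist_force': array([-0.21686783,  0.60319713,  0.45696685]), 'torque': array([-0.03544786,  0.0140539 , -0.01031911]), 'finger_force': 0.0, 'grip_width': 0.9996439792917469}
tips 0.019
[[-0.915  0.403 -0.001]
 [ 0.403  0.915 -0.002]
 [-0.    -0.002 -1.   ]]
top bearing_mid 0.55 [271. 185. 289. 200.] [ 0.581 -0.001  0.13 ]
top pinion_mid 0.65 [268. 191. 288. 210.] [0.568 0.003 0.102]
top clutch_mid 0.91 [284. 253. 313. 281.] [ 0.436 -0.04   0.09 ]
top clutch_mid 0.89 [204. 131. 232. 155.] [0.684 0.126 0.09 ]
top clutch_mid 0.72 [223. 250. 24
[... 770 characters left out ...]
99. 180. 231. 214.] [ 0.525 -0.134  0.102]
scene clutch_mid 0.85 [301. 186. 324. 206.] [0.508 0.077 0.09 ]
scene clutch_mid 0.69 [328. 280. 360. 310.] [0.748 0.12  0.09 ]
scene clutch_mid 0.58 [264. 218. 292. 239.] [0.599 0.002 0.09 ]
scene nylon_gear_mid 0.81 [259. 223. 299. 257.] [0.597 0.004 0.048]
scene shaft_top 0.78 [231. 219. 309. 303.] [ 0.639 -0.014  0.03 ]
scene red_tray_floor 0.75 [371. 166. 444. 211.] [0.398 0.334 0.003]
scene dish_floor 0.66 [109. 222. 181. 278.] [ 0.596 -0.291  0.006]
scene basket_floor 0.62 [369. 234. 442. 294.] [0.629 0.279 0.006]
scene blue_mat_top 0.88 [118. 162. 184. 207.] [ 0.394 -0.32   0.004]
scene board 0.57 [198. 180. 230. 213.] [ 0.437 -0.156  0.008]
```

View pics/top0.png

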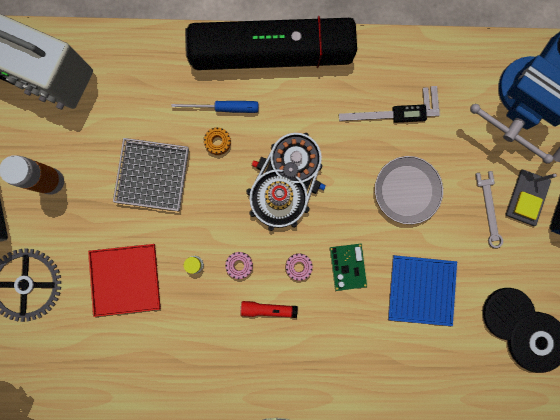

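View pics/scene0.png

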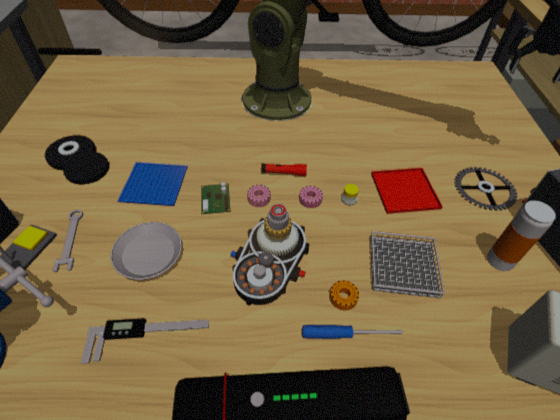

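Look-alikes for the clutch in the top view are orange (217,141), pink (239,265) and pink (299,267). The real stack is at (279,193). There is only one of each tray, dish, basket and mat. I'll go above the stack and take a close look.

```bash
python3 - <<'E'
from h import *
print(delta(.585,0,.26).round(4)); print(np.round(arm.calibration("wrist")["T_tool_cam"],3))
E
```

```text
[-0.5354 -0.4143 -0.0097]
[[ 0.    -0.955 -0.295  0.075]
 [ 1.     0.    -0.     0.001]
 [ 0.    -0.295  0.955 -0.123]
 [ 0.     0.     0.     1.   ]]
```

Emit:
move_arm(increments=[[[-0.033, -0.026, -0.01, 0, 0, 0, 0], [-0.066, -0.052, -0.01, 0, 0, 0, 0], [-0.099, -0.078, -0.01, 0, 0, 0, 0], [-0.132, -0.104, -0.01, 0, 0, 0, 0], [-0.165, -0.13, -0.01, 0, 0, 0, 0], [-0.198, -0.156, -0.01, 0, 0, 0, 0], [-0.231, -0.182, -0.01, 0, 0, 0, 0], [-0.26, -0.2, -0.01, 0, 0, 0, 0]]])

```text
time: 1.77
eef_pos: [0.42, 0.3043, 0.2608]
tool_rot: [0.648, 3.073, 0.001]
wrist_force: [1.6, 0.6, -0.3]
grip_width: 0.997
finger_force: 0.0
```

Emit:
move_arm(increments=[[[-0.033, -0.026, 0, 0, 0, 0, 0], [-0.066, -0.052, 0, 0, 0, 0, 0], [-0.099, -0.078, 0, 0, 0, 0, 0], [-0.132, -0.104, 0, 0, 0, 0, 0], [-0.165, -0.13, 0, 0, 0, 0, 0], [-0.198, -0.156, 0, 0, 0, 0, 0], [-0.231, -0.182, 0, 0, 0, 0, 0], [-0.26, -0.2, 0, 0, 0, 0, 0]]])

```text
time: 2.43
eef_pos: [0.5772, 0.0158, 0.2609]
tool_rot: [0.65, 3.073, -0.0]
wrist_force: [1.1, 1.0, -0.1]
grip_width: 1.001
finger_force: 0.0
```

```bash
python3 - <<'E'
from h import *
s=arm.state();print(s["time"],s["eef_pos"],s["joints"].round(2)); a,c=snap("wrist","w1")
for l,z in (("bearing_mid",.13),("pinion_mid",.102),("clutch_mid",.079),("nylon_gear_mid",.048),("dish_floor",.0),("shaft_top",.03)):
  for d in arm.recognise("wrist",l)[:3]:
    q=d["bbox"]; print(l,round(d["p"],2),np.round(q),toworld(c,(q[0]+q[2])/2,(q[1]+q[3])/2,z).round(4))
print(delta(.585,0,.26).round(4))
E
```

```text
2.4333 [0.5772311  0.01581721 0.2608946 ] [-0.46  0.16  0.44  1.64 -0.07  1.35  1.14]
bearing_mid 0.9 [241. 197. 286. 239.] [0.5797 0.0044 0.13  ]
pinion_mid 0.56 [242. 184. 292. 232.] [0.5801 0.0059 0.102 ]
clutch_mid 0.88 [390. 212. 438. 259.] [0.6696 0.1231 0.079 ]
clutch_mid 0.64 [236. 170. 299. 227.] [0.5774 0.0073 0.079 ]
clutch_mid 0.6 [138.  51. 198. 106.] [ 0.4467 -0.0267  0.079 ]
nylon_gear_mid 0.82 [228. 150. 309. 228.] [0.5758 0.0083 0.048 ]
dish_floor 0.84 [  8. 240. 128. 346.] [ 0.6058 -0.294   0.    ]
shaft_top 0.6 [199. 123. 339. 314.] [ 0.6103 -0.0073  0.03  ]
[-0.0165 -0.0159  0.0003]
```

View pics/w1.png

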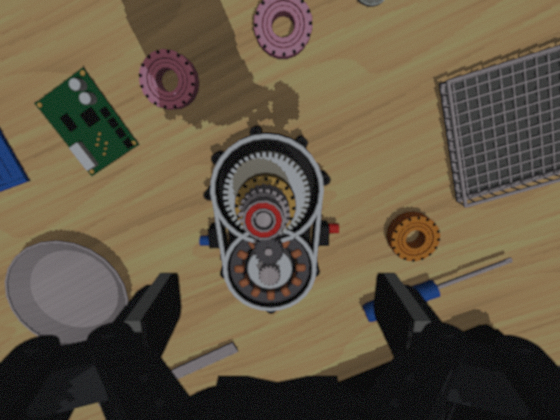

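```bash
python3 - <<'E'
from h import *
c=arm.calibration("wrist");K=np.array(c["intrinsics"]);T=np.linalg.inv(c["T_tool_cam"])
print(K[0,0])
for x in(-.011,.011):
 for y in (-.0425,.0425):
  for z in (.032,.019,.006,-.01):
    p=T@[x,y,z,1]; q=K@p[:3]; print(x,y,z,(q[:2]/q[2]).round(0))
im=cv2.imread("pics/w1.png").astype(int); b,g,r=im[...,0],im[...,1],im[...,2]
m=(r>120)&(g<60)&(b<70); m[:, :235]=0; m[:,295:]=0; m[:190]=0;m[245:]=0
print(cv2.minEnclosingCircle(np.argwhere(m)[:,::-1].astype(np.float32)))
(u,v),_=cv2.minEnclosingCircle(np.argwhere(m)[:,::-1].astype(np.float32))
w=toworld(cam("wrist"),u,v,.13); print(w, delta(w[0],w[1],.18).round(4))
E
```

```text
331.88520778743657
-0.011 -0.0425 0.032 [193. 284.]
-0.011 -0.0425 0.019 [187. 298.]
-0.011 -0.0425 0.006 [179. 313.]
-0.011 -0.0425 -0.01 [168. 336.]
-0.011 0.0425 0.032 [356. 284.]
-0.011 0.0425 0.019 [362. 298.]
-0.011 0.0425 0.006 [369. 313.]
-0.011 0.0425 -0.01 [380. 336.]
0.011 -0.0425 0.032 [190. 245.]
0.011 -0.0425 0.019 [183. 256.]
0.011 -0.0425 0.006 [175. 269.]
0.011 -0.0425 -0.01 [163. 287.]
0.011 0.0425 0.032 [359. 245.]
0.011 0.0425 0.019 [366. 256.]
0.011 0.0425 0.006 [373. 269.]
0.011 0.0425 -0.01 [385. 288.]
((262.9545593261719, 219.5), 17.629562377929688)
[0.57917299 0.00899954 0.13      ] [-0.0076 -0.01    0.0803]
```

Emit:
move_arm(increments=[[[-0.005, -0.007, 0.035, 0, 0, 0, 40], [-0.01, -0.014, 0.07, 0, 0, 0, 40], [-0.01, -0.014, 0.07, 0, 0, 0, 40], [-0.01, -0.014, 0.07, 0, 0, 0, 40], [-0.01, -0.014, 0.07, 0, 0, 0, 40], [-0.01, -0.014, 0.07, 0, 0, 0, 40]]])

```text
time: 3.28
eef_pos: [0.5816, 0.0037, 0.1929]
tool_rot: [0.644, 3.071, 0.003]
wrist_force: [0.2, 0.1, 0.7]
grip_width: 0.842
finger_force: 0.0
```

```bash
cat >> h.py <<'E'
def red(im,c,z=.13):
    i=im.astype(int); r,g,b=i[...,0],i[...,1],i[...,2]
    m=((r>110)&(g<60)&(b<70)).astype(np.uint8); n,l,st,_=cv2.connectedComponentsWithStats(m)
    p=np.argwhere(m)
    best=None
    for k in range(1,n):
        if st[k,4]<150: continue
        (u,v),rr=cv2.minEnclosingCircle(np.argwhere(l==k)[:,::-1].astype(np.float32))
        print("red",st[k,4],round(u,1),round(v,1),round(rr,1),toworld(c,u,v,z).round(4))
E
python3 - <<'E'
from h import *
im,c=snap("wrist","w2"); s=arm.state();print(s["eef_pos"],s["grip_width"]); red(im,c)
for d in arm.recognise("wrist","bearing_mid")[:2]: print(d)
E
```

```text
[0.58153243 0.00349139 0.19282694] 0.8420200526874239
red 853 273.4 240.6 24.0 [0.5804 0.0034 0.13  ]
{'bbox': [245.6, 205.7, 302.6, 266.7], 'p': 0.57}
```

View pics/w2.png

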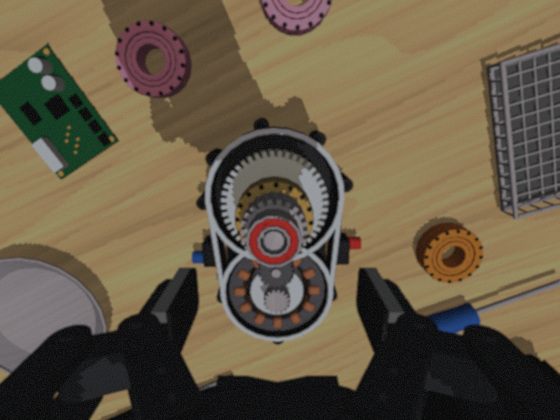

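Red-sealed bearing at pixel (273,240), centred between the jaws, so the shaft axis is at about (0.580, 0.003). I'll descend and grip.

Emit:
move_arm(increments=[[[0.001, 0, 0.03, 0, 0, 0, 40], [0.001, 0, 0.05, 0, 0, 0, 40], [0.001, 0, 0.061, 0, 0, 0, 40], [0.001, 0, 0.061, 0, 0, 0, 80], [0.001, 0, 0.061, 0, 0, 0, 140], [0.001, 0, 0.061, 0, 0, 0, 200], [0.001, 0, 0.061, 0, 0, 0, 255], [0.001, 0, 0.061, 0, 0, 0, 255]]], squeeze=30)

```text
time: 4.05
eef_pos: [0.5808, 0.0019, 0.132]
tool_rot: [0.647, 3.07, 0.001]
wrist_force: [-2.0, -2.9, 6.4]
grip_width: 0.412
finger_force: 31.3
```

Emit:
move_arm(increments=[[[0, 0, 0, 0, 0, 0, 255], [0, 0, 0, 0, 0, 0, 255], [0, 0, 0, 0, 0, 0, 255], [0, 0, 0, 0, 0, 0, 255]]])

```text
time: 4.38
eef_pos: [0.5808, 0.0019, 0.132]
tool_rot: [0.647, 3.07, 0.001]
wrist_force: [-2.6, -2.2, 7.8]
grip_width: 0.415
finger_force: 31.2
```

Emit:
move_arm(increments=[[[0, 0, -0.01, 0, 0, 0, 255], [0, 0, -0.03, 0, 0, 0, 255], [0, 0, -0.055, 0, 0, 0, 255], [0, 0, -0.075, 0, 0, 0, 255], [0.02, 0.015, -0.075, 0, 0, 0, 255], [0.045, 0.034, -0.075, 0, 0, 0, 255], [0.073, 0.056, -0.075, 0, 0, 0, 255], [0.1, 0.076, -0.075, 0, 0, 0, 255]]])

```text
time: 5.05
eef_pos: [0.5178, 0.1142, 0.2054]
tool_rot: [0.648, 3.073, 0.002]
wrist_force: [0.4, 0.3, -2.7]
grip_width: 0.408
finger_force: 31.6
```

Emit:
move_arm(increments=[[[0.027, 0.021, 0, 0, 0, 0, 255], [0.054, 0.041, 0, 0, 0, 0, 255], [0.081, 0.062, 0, 0, 0, 0, 255], [0.108, 0.083, 0, 0, 0, 0, 255], [0.135, 0.103, 0, 0, 0, 0, 255], [0.16, 0.123, 0, 0, 0, 0, 255], [0.18, 0.138, 0, 0, 0, 0, 255], [0.19, 0.146, 0, 0, 0, 0, 255]]])

```text
time: 5.72
eef_pos: [0.4007, 0.3267, 0.2052]
tool_rot: [-0.639, -3.075, -0.003]
wrist_force: [0.0, 0.3, -3.1]
grip_width: 0.409
finger_force: 31.7
```

```bash
python3 - <<'E'
from h import *
im,c=snap("wrist","w3"); s=arm.state();print(s["eef_pos"],s["grip_width"],s["finger_force"]); red(im,c,.012)
for d in arm.recognise("wrist","red_tray_floor")[:2]: print(d)
E
```

```text
[0.40022612 0.32779895 0.20499081] 0.4102230932327996 31.681012971675955
red 13539 278.8 185.5 98.4 [0.3958 0.3324 0.012 ]
red 539 12.3 250.5 17.6 [0.3491 0.0535 0.012 ]
red 573 280.5 309.5 30.7 [0.5235 0.2793 0.012 ]
{'bbox': [180.9, 90.2, 371.8, 255.6], 'p': 0.75}
```

View pics/w3.png

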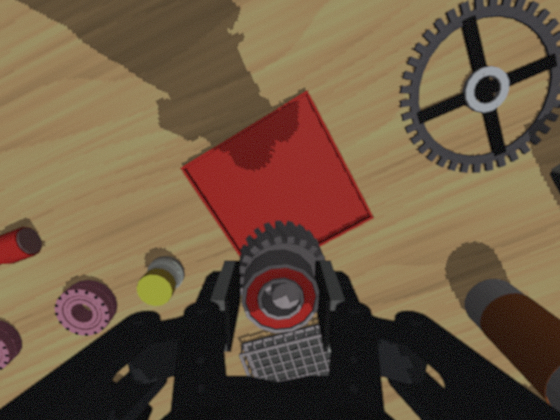

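The picture shows the bearing in the jaws at (281,297), but the pinion's teeth show right under it at (280,240). The pinion came up with it, and the wrist weight of about 3 N agrees. I'll check from the side before doing anything.

```bash
python3 - <<'E'
from h import *
im,c=snap("scene","s3"); u,v=proj(c,[.4,.328,.18]).astype(int); print(u,v)
a=cv2.imread("pics/s3.png")[v-40:v+40,u-50:u+50]; b=cv2.imread("pics/w3.png")[200:350,190:370]
a=cv2.resize(a,(400,320),interpolation=3); b=cv2.resize(b,(384,320),interpolation=3)
cv2.imwrite("pics/m3.png",np.hstack([a,b])); s=arm.state(); print(s["wrist_force"],s["torque"])
E
```

```text
425 133
[ 0.74307188 -0.41109957 -2.35916985] [-0.15429272 -0.04071935  0.00223089]
```

View pics/m3.png

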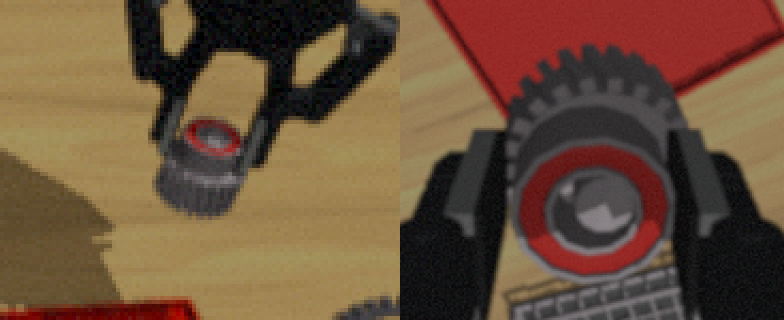

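The pinion hangs squarely under the bearing, jammed on the journal. I'll set the pair down on clear bench at about (0.54, 0.15) so the bearing can be lifted off cleanly there.

Emit:
move_arm(increments=[[[-0.015, -0.008, 0, 0, 0, 0, 255], [-0.04, -0.021, 0, 0, 0, 0, 255], [-0.065, -0.035, 0, 0, 0, 0, 255], [-0.09, -0.048, 0, 0, 0, 0, 255], [-0.12, -0.064, 0, 0, 0, 0, 255], [-0.15, -0.08, 0, 0, 0, 0, 255], [-0.18, -0.096, 0, 0, 0, 0, 255], [-0.2, -0.107, 0, 0, 0, 0, 255]]])

```text
time: 6.53
eef_pos: [0.5458, 0.1373, 0.2049]
tool_rot: [0.658, 3.07, -0.003]
wrist_force: [-0.2, -0.5, -2.7]
grip_width: 0.41
finger_force: 31.7
```

Emit:
move_arm(increments=[[[0, 0, 0.02, 0, 0, 0, 255], [0, 0, 0.05, 0, 0, 0, 255], [0, 0, 0.08, 0, 0, 0, 255], [0, 0, 0.11, 0, 0, 0, 255], [0, 0, 0.13, 0, 0, 0, 255], [0, 0, 0.145, 0, 0, 0, 255], [0, 0, 0.15, 0, 0, 0, 255], [0, 0, 0.15, 0, 0, 0, 255]]])

```text
time: 7.2
eef_pos: [0.5428, 0.1417, 0.0532]
tool_rot: [-0.651, -3.072, 0.004]
wrist_force: [-0.5, 0.5, -1.5]
grip_width: 0.408
finger_force: 31.8
```

```bash
python3 - <<'E'
from h import *
im,c=snap("wrist","w4"); s=arm.state();print(s["eef_pos"],s["grip_width"],s["finger_force"],s["wrist_force"]); red(im,c,.042)
for d in arm.recognise("wrist","pinion_mid")[:1]: print(d)
E
```

```text
[0.54376481 0.14254005 0.05456868] 0.4096105621260417 31.775787750666495 [-1.1508061   0.49538447 -1.90261475]
red 1028 499.0 6.1 35.5 [0.4737 0.2598 0.042 ]
red 607 281.0 310.0 31.1 [0.5558 0.1394 0.042 ]
{'bbox': [240.4, 222.2, 324.5, 304.0], 'p': 0.75}
```

Emit:
move_arm(increments=[[[0, 0, 0.003, 0, 0, 0, 255], [0, 0, 0.005, 0, 0, 0, 255], [0, 0, 0.007, 0, 0, 0, 255], [0, 0, 0.008, 0, 0, 0, 255], [0, 0, 0.009, 0, 0, 0, 255], [0, 0, 0.009, 0, 0, 0, 255]]])

```text
time: 7.8
eef_pos: [0.5432, 0.1444, 0.0452]
tool_rot: [-0.647, -3.074, 0.0]
wrist_force: [-0.5, -0.5, -1.7]
grip_width: 0.411
finger_force: 31.8
```

Emit:
move_arm(increments=[[[0, 0, 0.001, 0, 0, 0, 255], [0, 0, 0.002, 0, 0, 0, 255], [0, 0, 0.003, 0, 0, 0, 255], [0, 0, 0.003, 0, 0, 0, 255]]])

```text
time: 8.13
eef_pos: [0.5434, 0.1444, 0.0424]
tool_rot: [0.647, 3.074, 0.0]
wrist_force: [0.8, 0.2, -1.0]
grip_width: 0.409
finger_force: 32.0
```

Emit:
move_arm(increments=[[[0, 0, 0.001, 0, 0, 0, 255], [0, 0, 0.0015, 0, 0, 0, 255], [0, 0, 0.0015, 0, 0, 0, 255]]])

```text
time: 8.38
eef_pos: [0.5434, 0.1444, 0.0422]
tool_rot: [-0.647, -3.074, -0.001]
wrist_force: [-4.2, -1.4, 7.5]
grip_width: 0.408
finger_force: 35.2
```

Emit:
move_arm(increments=[[[0, 0, 0, 0, 0, 0, 120], [0, 0, 0, 0, 0, 0, 100], [0, 0, 0, 0, 0, 0, 90], [0, 0, 0, 0, 0, 0, 80], [0, 0, 0, 0, 0, 0, 80], [0, 0, 0, 0, 0, 0, 80]]])

```text
time: 8.88
eef_pos: [0.5433, 0.1443, 0.0407]
tool_rot: [-0.647, -3.074, 0.0]
wrist_force: [0.3, 0.2, 0.5]
grip_width: 0.688
finger_force: 0.0
```

```bash
python3 - <<'E'
from h import *
im,c=snap("wrist","w5"); s=arm.state();print(s["eef_pos"],s["grip_width"],s["wrist_force"]); red(im,c,.040)
cv2.imwrite("pics/m5.png",cv2.resize(im[170:380,140:420,::-1],(560,420),interpolation=3))
E
```

```text
[0.54325065 0.14434308 0.04074313] 0.6872342360615549 [ 0.62655607 -0.41565316 -1.11731512]
red 723 508.0 5.9 30.6 [0.4751 0.2582 0.04  ]
red 617 278.5 308.0 31.6 [0.5486 0.1441 0.04  ]
```

View pics/m5.png

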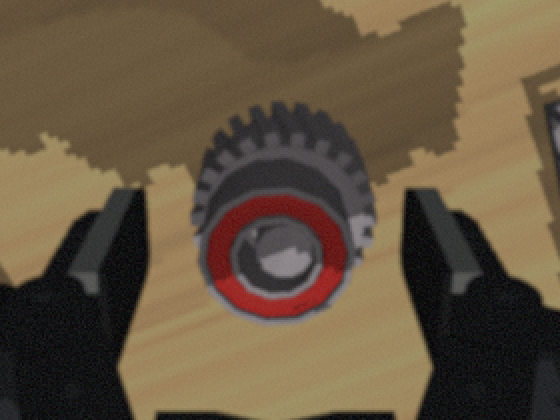

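The stack stands upright on the bench with the bearing seated on the journal (crop centre (278,258)). I'll regrip a little higher and lift straight up.

Emit:
move_arm(increments=[[[-0.0035, 0, -0.004, 0, 0, 0, 80], [-0.0035, 0, -0.004, 0, 0, 0, 80], [-0.0035, 0, -0.004, 0, 0, 0, 120], [-0.0035, 0, -0.004, 0, 0, 0, 140], [-0.0035, 0, -0.004, 0, 0, 0, 160], [-0.0035, 0, -0.004, 0, 0, 0, 160], [-0.0035, 0, -0.004, 0, 0, 0, 160], [-0.0035, 0, -0.004, 0, 0, 0, 160]]], squeeze=20)

```text
time: 9.6
eef_pos: [0.5465, 0.1429, 0.045]
tool_rot: [0.647, 3.074, 0.0]
wrist_force: [0.1, -1.4, 1.9]
grip_width: 0.383
finger_force: 19.9
```

Emit:
move_arm(increments=[[[0, 0, -0.003, 0, 0, 0, 160], [0, 0, -0.006, 0, 0, 0, 160], [0, 0, -0.009, 0, 0, 0, 160], [0, 0, -0.013, 0, 0, 0, 160], [0, 0, -0.017, 0, 0, 0, 160], [0, 0, -0.022, 0, 0, 0, 160], [0, 0, -0.025, 0, 0, 0, 160], [0, 0, -0.025, 0, 0, 0, 160]]])

```text
time: 10.27
eef_pos: [0.5471, 0.1431, 0.0709]
tool_rot: [0.647, 3.073, 0.002]
wrist_force: [0.7, 0.3, -0.8]
grip_width: 0.382
finger_force: 20.0
```

```bash
python3 - <<'E'
from h import *
im,c=snap("wrist","w6"); s=arm.state();print(s["eef_pos"],s["grip_width"],s["wrist_force"]); red(im,c,.062)
im2,c2=snap("scene","s6"); u,v=proj(c2,[.543,.144,.05]).astype(int)
a=cv2.resize(im2[v-40:v+40,u-50:u+50,::-1],(400,320),interpolation=3)
cv2.imwrite("pics/m6.png",np.hstack([a,cv2.resize(im[170:380,140:402,::-1],(400,320),interpolation=3)]))
E
```

```text
[0.54684308 0.14303599 0.07042509] 0.38430018305262703 [-0.2532355   0.42560717 -0.45932803]
red 1162 473.5 5.3 35.9 [0.474  0.2514 0.062 ]
red 168 281.5 267.5 23.9 [0.5392 0.1501 0.062 ]
red 505 276.0 301.0 28.0 [0.5535 0.1412 0.062 ]
```

View pics/m6.png

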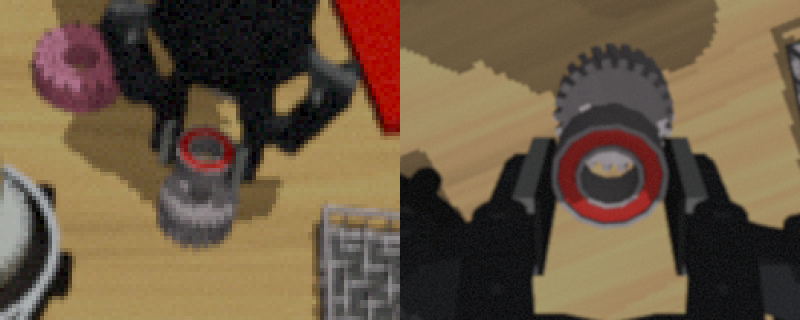

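The bearing is free in the jaws and the pinion stays standing on the bench. I'll carry the bearing to the tray.

Emit:
move_arm(increments=[[[0, 0, -0.02, 0, 0, 0, 160], [0, 0, -0.05, 0, 0, 0, 160], [0.03, 0.016, -0.06, 0, 0, 0, 160], [0.06, 0.032, -0.06, 0, 0, 0, 160], [0.095, 0.05, -0.06, 0, 0, 0, 160], [0.13, 0.069, -0.06, 0, 0, 0, 160], [0.165, 0.087, -0.06, 0, 0, 0, 160], [0.195, 0.103, -0.06, 0, 0, 0, 160]]])

```text
time: 11.03
eef_pos: [0.4072, 0.3177, 0.1297]
tool_rot: [-0.645, -3.074, -0.001]
wrist_force: [-0.3, 0.5, -0.6]
grip_width: 0.382
finger_force: 20.2
```

```bash
python3 - <<'E'
from h import *
im,c=snap("wrist","w7"); s=arm.state();print(s["eef_pos"],s["grip_width"]); 
top=cv2.imread("pics/top0.png")[...,::-1].astype(int); sc=cv2.imread("pics/scene0.png")[...,::-1].astype(int)
for nm,i,cc in(("top",top,cam("top")),("scene",sc,cam("scene")),("wrist",im.astype(int),c)):
  r,g,b=i[...,0],i[...,1],i[...,2]
  for k,m,z in(("red",(r>110)&(g<60)&(b<70),.012),("blue",(b>110)&(r<80)&(b>g+40),.007)):
    if nm=="wrist" and k=="blue": continue
    n,l,st,_=cv2.connectedComponentsWithStats(m.astype(np.uint8)); j=1+st[1:,4].argmax()
    p=cv2.findContours((l==j).astype(np.uint8),0,2)[0][0]; h=cv2.convexHull(p)
    # rectify hull to world then minAreaRect
    w=np.array([toworld(cc,u,v,z)[:2] for u,v in h[:,0]],np.float32)*1000
    print(nm,k,cv2.minAreaRect(w))
  for L,z in(("basket_floor",.012),("dish_floor",.018)):
    if nm=="wrist":continue
    q=arm.recognise(nm,L)[0]["bbox"]; 
    w=[toworld(cc,u,v,z) for u,v in((q[0],q[1]),(q[2],q[3]),(q[0],q[3]),(q[2],q[1]))]; print(nm,L,np.mean(w,0).round(4))
E
```

```text
[0.40201375 0.3243099  0.12964487] 0.38395812086701786
top red ((402.46636962890625, 325.179931640625), (139.1724395751953, 137.94346618652344), 6.833820343017578)
top blue ((386.4441833496094, -314.2779541015625), (139.17279052734375, 139.2016143798828), 85.15924072265625)
top basket_floor [0.6266 0.2734 0.012 ]
top dish_floor [ 0.6039 -0.2852  0.018 ]
scene red ((408.3162841796875, 325.91680908203125), (145.46978759765625, 137.8135528564453), 6.606565952301025)
scene blue ((389.5248107910156, -314.6783447265625), (137.5306854248047, 138.46328735351562), 85.1273193359375)
scene basket_floor [0.6218 0.277  0.012 ]
scene dish_floor [ 0.6039 -0.2848  0.018 ]
wrist red ((402.1531982421875, 331.7454528808594), (138.35452270507812, 132.91000366210938), 6.818913459777832)
```

Emit:
move_arm(increments=[[[0, 0, 0.02, 0, 0, 0, 160], [0, 0, 0.05, 0, 0, 0, 160], [0, 0, 0.07, 0, 0, 0, 160], [0, 0, 0.08, 0, 0, 0, 160], [0, 0, 0.08, 0, 0, 0, 160], [0, 0, 0.08, 0, 0, 0, 160]]])

```text
time: 11.78
eef_pos: [0.4104, 0.3149, 0.0499]
tool_rot: [0.65, 3.074, -0.001]
wrist_force: [0.5, 0.5, 0.5]
grip_width: 0.385
finger_force: 20.2
```

Emit:
move_arm(increments=[[[0.006, 0.0035, 0, 0, 0, 0, 160], [0.012, 0.007, 0, 0, 0, 0, 160], [0.012, 0.007, 0.008, 0, 0, 0, 160], [0.012, 0.007, 0.015, 0, 0, 0, 160], [0.012, 0.007, 0.02, 0, 0, 0, 160], [0.012, 0.007, 0.023, 0, 0, 0, 160], [0.012, 0.007, 0.0245, 0, 0, 0, 160], [0.012, 0.007, 0.0245, 0, 0, 0, 160]]])

```text
time: 12.45
eef_pos: [0.4012, 0.3265, 0.0247]
tool_rot: [-0.647, -3.074, 0.002]
wrist_force: [-0.8, 0.5, -1.2]
grip_width: 0.385
finger_force: 20.2
```

Emit:
move_arm(increments=[[[0, 0, 0.0005, 0, 0, 0, 160], [0, 0, 0.001, 0, 0, 0, 160], [0, 0, 0.0015, 0, 0, 0, 160]]])

```text
time: 12.7
eef_pos: [0.4016, 0.3271, 0.024]
tool_rot: [0.647, 3.074, 0.001]
wrist_force: [-0.1, -0.6, 1.3]
grip_width: 0.385
finger_force: 20.5
```

Emit:
move_arm(increments=[[[0, 0, 0.0005, 0, 0, 0, 160], [0, 0, 0.001, 0, 0, 0, 160], [0, 0, 0.001, 0, 0, 0, 160]]])

```text
time: 12.95
eef_pos: [0.4016, 0.3271, 0.0239]
tool_rot: [0.647, 3.074, 0.001]
wrist_force: [-2.5, -2.1, 7.7]
grip_width: 0.381
finger_force: 20.9
```

Emit:
move_arm(increments=[[[0, 0, 0, 0, 0, 0, 115], [0, 0, 0, 0, 0, 0, 95], [0, 0, 0, 0, 0, 0, 70], [0, 0, 0, 0, 0, 0, 60], [0, 0, -0.02, 0, 0, 0, 60], [0, 0, -0.05, 0, 0, 0, 60], [0, 0, -0.08, 0, 0, 0, 60], [0, 0, -0.08, 0, 0, 0, 60]]])

```text
time: 13.62
eef_pos: [0.4044, 0.3296, 0.1085]
tool_rot: [0.646, 3.069, 0.013]
wrist_force: [0.4, 2.0, -0.4]
grip_width: 0.765
finger_force: 0.0
```

```bash
python3 - <<'E'
from h import *
im,c=snap("top","t8"); s=arm.state();print(s["eef_pos"],s["grip_width"],s["wrist_force"])
im,c=snap("wrist","w8")
print([ (d["p"],d["bbox"],toworld(c,(d["bbox"][0]+d["bbox"][2])/2,(d["bbox"][1]+d["bbox"][3])/2,.011)) for d in arm.recognise("wrist","bearing_mid")[:2]])
t=cam("top")
print([ (d["p"],d["bbox"],toworld(t,(d["bbox"][0]+d["bbox"][2])/2,(d["bbox"][1]+d["bbox"][3])/2,.018)) for d in arm.recognise("top","pinion_mid")[:3]])
E
```

```text
[0.40337529 0.32878466 0.10611776] 0.7653144238410432 [-0.05924965 -0.79986691  0.01696139]
[(0.58, [250.9, 193.0, 295.9, 247.9], array([0.40038694, 0.32940189, 0.011     ]))]
[(0.65, [199.8, 209.1, 220.9, 227.3], array([0.53526418, 0.14545333, 0.018     ]))]
```

View pics/w8.png

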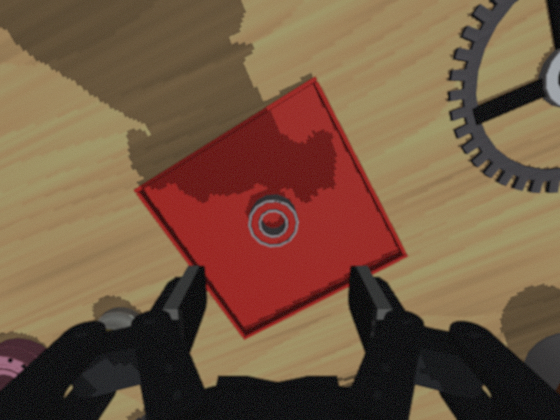

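The bearing lies at (273,222), matching the tray centre at (276,223). Next is the pinion.

Emit:
move_arm(increments=[[[-0.035, -0.019, -0.02, 0, 0, 0, 60], [-0.07, -0.038, -0.02, 0, 0, 0, 60], [-0.105, -0.058, -0.02, 0, 0, 0, 60], [-0.14, -0.077, -0.02, 0, 0, 0, 60], [-0.175, -0.096, -0.02, 0, 0, 0, 60], [-0.204, -0.112, -0.02, 0, 0, 0, 60], [-0.204, -0.112, -0.02, 0, 0, 0, 60], [-0.204, -0.112, -0.02, 0, 0, 0, 60]]])

```text
time: 14.48
eef_pos: [0.543, 0.1394, 0.1211]
tool_rot: [-0.654, -3.071, 0.004]
wrist_force: [-0.4, 0.8, -0.3]
grip_width: 0.763
finger_force: 0.0
```

Emit:
move_arm(increments=[[[0, 0, 0, 0, 0, 0, 60], [0, 0, 0, 0, 0, 0, 60], [0, 0, 0, 0, 0, 0, 60]]])

```text
time: 14.73
eef_pos: [0.5418, 0.144, 0.1223]
tool_rot: [-0.642, -3.074, 0.0]
wrist_force: [0.0, 0.3, 0.0]
grip_width: 0.765
finger_force: 0.0
```

```bash
cat >> h.py <<'E'
def rec(n,l,z,c,k=2):
    for d in arm.recognise(n,l)[:k]:
        q=d["bbox"]; print(l,round(d["p"],2),np.round(q),toworld(c,(q[0]+q[2])/2,(q[1]+q[3])/2,z).round(4))
E
python3 - <<'E'
from h import *
im,c=snap("wrist","w9"); s=arm.state();print(s["time"],s["eef_pos"],s["grip_width"])
rec("wrist","pinion_mid",.018,c); rec("wrist","clutch_mid",.079,c,4)
cv2.imwrite("pics/m9.png",im[100:400,130:430,::-1])
E
```

```text
14.7833 [0.5420067  0.14383834 0.1224874 ] 0.7657432277007409
pinion_mid 0.71 [254. 187. 313. 253.] [0.5434 0.1496 0.018 ]
clutch_mid 0.84 [ 82.  69. 182. 160.] [0.4465 0.1109 0.079 ]
clutch_mid 0.69 [  0. 153.  30. 221.] [0.4536 0.0377 0.079 ]
clutch_mid 0.64 [317. 348. 363. 385.] [0.6251 0.1509 0.079 ]
clutch_mid 0.62 [ 69. 384. 144. 420.] [0.5915 0.0053 0.079 ]
```

View pics/m9.png

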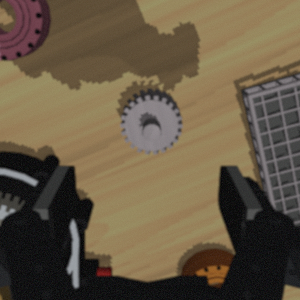

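Emit:
move_arm(increments=[[[0.001, 0.006, 0.02, 0, 0, 0, 60], [0.001, 0.006, 0.05, 0, 0, 0, 60], [0.001, 0.006, 0.06, 0, 0, 0, 60], [0.001, 0.006, 0.06, 0, 0, 0, 60], [0.001, 0.006, 0.06, 0, 0, 0, 60], [0.001, 0.006, 0.06, 0, 0, 0, 60]]])

```text
time: 15.38
eef_pos: [0.5454, 0.1483, 0.0642]
tool_rot: [0.647, 3.072, 0.002]
wrist_force: [0.5, -1.1, 0.2]
grip_width: 0.762
finger_force: 0.0
```

```bash
python3 - <<'E'
from h import *
im,c=snap("wrist","w10"); s=arm.state();print(s["time"],s["eef_pos"],s["grip_width"])
rec("wrist","pinion_mid",.018,c); K=c[0]; print(proj(c,s["eef_pos"]), [proj(c,[.5434,.1496,z]).round() for z in(0,.024)])
g=cv2.cvtColor(im,cv2.COLOR_RGB2GRAY)[120:330,190:370]; print(cv2.HoughCircles(cv2.medianBlur(g,3),cv2.HOUGH_GRADIENT,1,30,param1=100,param2=20,minRadius=25,maxRadius=60))
E
```

```text
15.4333 [0.54559639 0.14838319 0.06445842] 0.7590640403460178
pinion_mid 0.88 [234. 208. 311. 294.] [0.5433 0.1479 0.018 ]
[274.37712299 299.44107774] [array([275., 238.]), array([275., 254.])]
None
```

Emit:
move_arm(increments=[[[0.002, 0, 0.02, 0, 0, 0, 60], [0.002, 0, 0.034, 0, 0, 0, 60], [0.002, 0, 0.04, 0, 0, 0, 60], [0.002, 0, 0.04, 0, 0, 0, 60], [0.002, 0, 0.04, 0, 0, 0, 100], [0.002, 0, 0.04, 0, 0, 0, 150], [0.002, 0, 0.04, 0, 0, 0, 150], [0.002, 0, 0.04, 0, 0, 0, 150]]], squeeze=35)

```text
time: 16.15
eef_pos: [0.5437, 0.1492, 0.0243]
tool_rot: [0.647, 3.072, 0.002]
wrist_force: [-1.3, 0.4, 5.1]
grip_width: 0.501
finger_force: 36.2
```

Emit:
move_arm(increments=[[[0, 0, 0, 0, 0, 0, 150], [0, 0, -0.02, 0, 0, 0, 150], [0, 0, -0.05, 0, 0, 0, 150], [0, 0, -0.09, 0, 0, 0, 150], [0, 0, -0.13, 0, 0, 0, 150], [0, 0, -0.17, 0, 0, 0, 150], [0, 0, -0.186, 0, 0, 0, 150], [0, 0, -0.186, 0, 0, 0, 150]]])

```text
time: 16.82
eef_pos: [0.5452, 0.1498, 0.2143]
tool_rot: [0.645, 3.067, 0.009]
wrist_force: [0.9, 0.0, -1.4]
grip_width: 0.5
finger_force: 36.2
```

Emit:
move_arm(increments=[[[-0.008, -0.013, 0, 0, 0, 0, 150], [-0.024, -0.039, 0, 0, 0, 0, 150], [-0.042, -0.068, 0, 0, 0, 0, 150], [-0.06, -0.098, 0, 0, 0, 0, 150], [-0.078, -0.127, 0, 0, 0, 0, 150], [-0.096, -0.156, 0, 0, 0, 0, 150], [-0.114, -0.186, 0, 0, 0, 0, 150], [-0.132, -0.215, 0, 0, 0, 0, 150]]])

```text
time: 17.48
eef_pos: [0.5757, -0.1025, 0.2071]
tool_rot: [-0.646, -3.072, 0.0]
wrist_force: [-0.2, 0.6, -1.2]
grip_width: 0.501
finger_force: 36.2
```

Emit:
move_arm(increments=[[[-0.018, -0.029, 0, 0, 0, 0, 150], [-0.036, -0.058, 0, 0, 0, 0, 150], [-0.054, -0.088, 0, 0, 0, 0, 150], [-0.07, -0.115, 0.01, 0, 0, 0, 150], [-0.084, -0.138, 0.03, 0, 0, 0, 150], [-0.094, -0.153, 0.05, 0, 0, 0, 150], [-0.098, -0.158, 0.07, 0, 0, 0, 150], [-0.098, -0.158, 0.09, 0, 0, 0, 150]]])

```text
time: 18.15
eef_pos: [0.6009, -0.2881, 0.1158]
tool_rot: [-0.653, -3.07, 0.003]
wrist_force: [-0.2, -0.1, -1.7]
grip_width: 0.498
finger_force: 36.1
```

Emit:
move_arm(increments=[[[0, 0, 0.01, 0, 0, 0, 150], [0, 0, 0.02, 0, 0, 0, 150], [0, 0, 0.02, 0, 0, 0, 150], [0, 0, 0.02, 0, 0, 0, 150]]])

```text
time: 18.48
eef_pos: [0.6028, -0.2843, 0.0986]
tool_rot: [-0.645, -3.074, -0.001]
wrist_force: [0.0, -0.2, -0.2]
grip_width: 0.499
finger_force: 36.1
```

```bash
python3 - <<'E'
from h import *
im,c=snap("wrist","w11"); s=arm.state();print(s["time"],s["eef_pos"],s["joints"].round(2))
rec("wrist","dish_floor",.02,c); print(delta(.604,-.285,.032))
E
```

```text
18.5333 [ 0.60339538 -0.28471336  0.09958367] [-0.02  0.51  0.55  1.59 -0.29  1.12  1.76]
dish_floor 0.64 [168. 110. 402. 331.] [ 0.5972 -0.2751  0.02  ]
[-1.93229289e-04  6.04812127e-05  6.81013826e-02]
```

View pics/w11.png

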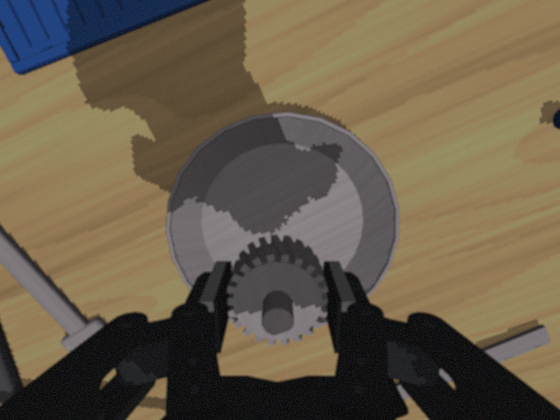

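```bash
python3 - <<'E'
from h import *
c=cam("wrist"); s=arm.state(); p=s["eef_pos"]
for z in(.006,.022): print(z,proj(c,[p[0],p[1],z]).round(1))
im=cv2.imread("pics/top0.png"); t=cam("top"); print(proj(t,[.604,-.285,.022]),proj(t,[.604,-.285,.006]))
g=cv2.cvtColor(im,cv2.COLOR_BGR2GRAY)[140:240,360:460]
print(cv2.HoughCircles(cv2.medianBlur(g,3),cv2.HOUGH_GRADIENT,1,20,param1=100,param2=15,minRadius=22,maxRadius=38))
h=toworld(t,408.5,190,.022); print(h)
# circle fit of the rim in wrist picture
print([toworld(c,u,223,.022).round(4) for u in(168,398)],toworld(c,283,222,.006))
E
```

```text
0.006 [275.2 225.1]
0.022 [275.  233.2]
[410.1741994  189.17805911] [408.21822651 190.02388772]
[[[47.5 51.5 35.1]]]
[ 0.60215101 -0.28133192  0.022     ]
[array([ 0.5697, -0.3448,  0.022 ]), array([ 0.6289, -0.2101,  0.022 ])] [ 0.60378087 -0.27910229  0.006     ]
```

Emit:
move_arm(increments=[[[0.003, 0.004, 0.01, 0, 0, 0, 150], [0.003, 0.004, 0.025, 0, 0, 0, 150], [0.003, 0.004, 0.04, 0, 0, 0, 150], [0.003, 0.004, 0.054, 0, 0, 0, 150], [0.003, 0.004, 0.062, 0, 0, 0, 150], [0.003, 0.004, 0.067, 0, 0, 0, 150], [0.003, 0.004, 0.068, 0, 0, 0, 150], [0.003, 0.004, 0.068, 0, 0, 0, 150]]])

```text
time: 19.25
eef_pos: [0.6014, -0.2804, 0.0304]
tool_rot: [-0.647, -3.074, -0.0]
wrist_force: [-0.2, 0.2, -2.1]
grip_width: 0.5
finger_force: 36.2
```

Emit:
move_arm(increments=[[[0, 0, 0.0005, 0, 0, 0, 150], [0, 0, 0.001, 0, 0, 0, 150], [0, 0, 0.001, 0, 0, 0, 150]]])

```text
time: 19.5
eef_pos: [0.6016, -0.2805, 0.0303]
tool_rot: [0.647, 3.074, -0.0]
wrist_force: [-2.2, 0.9, 3.5]
grip_width: 0.498
finger_force: 36.6
```

Emit:
move_arm(increments=[[[0, 0, 0, 0, 0, 0, 105], [0, 0, 0, 0, 0, 0, 90], [0, 0, 0, 0, 0, 0, 70], [0, 0, 0, 0, 0, 0, 60], [0, 0, -0.015, 0, 0, 0, 60], [0, 0, -0.045, 0, 0, 0, 60], [0, 0, -0.08, 0, 0, 0, 60], [0, 0, -0.12, 0, 0, 0, 60]]])

```text
time: 20.17
eef_pos: [0.6007, -0.2798, 0.1507]
tool_rot: [-0.647, -3.072, -0.0]
wrist_force: [0.6, 0.1, 0.9]
grip_width: 0.762
finger_force: 0.0
```

Emit:
move_arm(increments=[[[0, 0, -0.02, 0, 0, 0, 30], [0.019, 0.036, -0.02, 0, 0, 0, 30], [0.037, 0.07, -0.02, 0, 0, 0, 30], [0.055, 0.104, -0.02, 0, 0, 0, 30], [0.073, 0.138, -0.02, 0, 0, 0, 30], [0.092, 0.172, -0.02, 0, 0, 0, 30], [0.11, 0.206, -0.02, 0, 0, 0, 30], [0.128, 0.24, -0.02, 0, 0, 0, 30]]])

```text
time: 20.83
eef_pos: [0.581, -0.0074, 0.1713]
tool_rot: [0.647, 3.072, 0.001]
wrist_force: [1.2, 0.7, -1.2]
grip_width: 0.882
finger_force: 0.0
```

Emit:
move_arm(increments=[[[0.006, 0.01, 0, 0, 0, 0, 0], [0.006, 0.01, 0, 0, 0, 0, 0], [0.006, 0.01, 0, 0, 0, 0, 0], [0.006, 0.01, 0, 0, 0, 0, 0]]])

```text
time: 21.17
eef_pos: [0.58, 0.0006, 0.1706]
tool_rot: [0.65, 3.072, -0.001]
wrist_force: [-0.9, -0.6, 0.0]
grip_width: 0.997
finger_force: 0.0
```

```bash
python3 - <<'E'
from h import *
im,c=snap("wrist","w12"); s=arm.state();print(s["time"],s["eef_pos"],s["wrist_force"])
rec("wrist","clutch_mid",.085,c,4); rec("wrist","nylon_gear_mid",.048,c); print(proj(c,[.5804,.0034,.09]))
t,ct=snap("top","t12"); u,v=proj(ct,[.602,-.28,.02]).astype(int)
cv2.imwrite("pics/m12.png",np.hstack([cv2.resize(t[v-50:v+50,u-50:u+50,::-1],(350,350),interpolation=3),im[50:400,70:480,::-1]]))
E
```

```text
21.2167 [5.79977295e-01 1.89641070e-04 1.70419833e-01] [-0.06073261 -1.2816251   0.57814617]
clutch_mid 0.92 [106.  13. 188.  94.] [ 0.4526 -0.023   0.085 ]
clutch_mid 0.7 [433. 234. 502. 294.] [0.6566 0.1118 0.085 ]
clutch_mid 0.57 [237. 184. 322. 275.] [0.5813 0.0035 0.085 ]
clutch_mid 0.56 [268.   0. 337.  27.] [0.4701 0.066  0.085 ]
nylon_gear_mid 0.97 [223. 153. 336. 248.] [0.5721 0.0078 0.048 ]
[279.31180325 230.86118479]
```

View pics/m12.png

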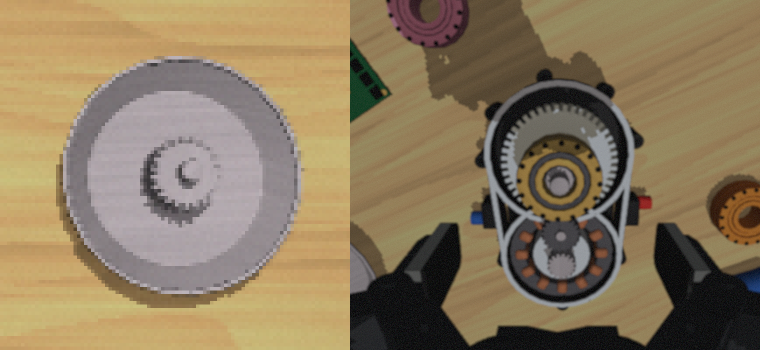

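The pinion stands centred in the dish, and the clutch face is at (279,232), right where the shaft axis projects. Now gripping the clutch.

Emit:
move_arm(increments=[[[0.001, 0.003, 0.02, 0, 0, 0, 0], [0.001, 0.003, 0.05, 0, 0, 0, 0], [0.001, 0.003, 0.075, 0, 0, 0, 0], [0.001, 0.003, 0.0845, 0, 0, 0, 0], [0.001, 0.003, 0.0845, 0, 0, 0, 0], [0.001, 0.003, 0.0845, 0, 0, 0, 40], [0.001, 0.003, 0.0845, 0, 0, 0, 70], [0.001, 0.003, 0.0845, 0, 0, 0, 120]]], squeeze=35)

```text
time: 22.03
eef_pos: [0.581, 0.0039, 0.0877]
tool_rot: [0.648, 3.072, -0.002]
wrist_force: [-1.2, -2.9, 0.8]
grip_width: 0.669
finger_force: 37.3
```

Emit:
move_arm(increments=[[[0, 0, 0, 0, 0, 0, 120], [0, 0, 0, 0, 0, 0, 120], [0, 0, -0.004, 0, 0, 0, 120], [0, 0, -0.01, 0, 0, 0, 120], [0, 0, -0.02, 0, 0, 0, 120], [0, 0, -0.035, 0, 0, 0, 120], [0, 0, -0.055, 0, 0, 0, 120], [0, 0, -0.07, 0, 0, 0, 120]]])

```text
time: 22.7
eef_pos: [0.5808, 0.0072, 0.1578]
tool_rot: [0.645, 3.073, 0.004]
wrist_force: [0.0, 0.2, -1.2]
grip_width: 0.66
finger_force: 38.4
```

```bash
python3 - <<'E'
from h import *
im,c=snap("wrist","w13"); im2,c2=snap("scene","s13"); s=arm.state();print(s["time"],s["eef_pos"],s["wrist_force"])
u,v=proj(c2,[.58,.003,.1]).astype(int); a=im2[v-50:v+60,u-60:u+60,::-1]
cv2.imwrite("pics/m13.png",np.hstack([cv2.resize(a,(382,350),interpolation=3),im[50:400,70:480,::-1]]))
E
```

```text
22.8 [0.58256926 0.0071183  0.15939611] [ 0.61453655 -0.82380197 -1.60168411]
```

View pics/m13.png

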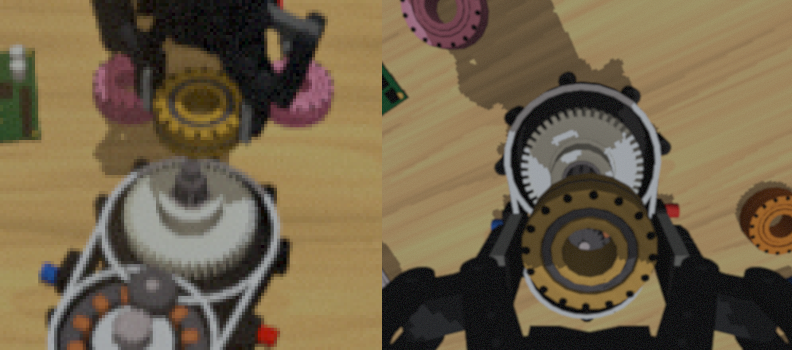

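The clutch came off alone and the gear stays on the shaft. On to the basket.

Emit:
move_arm(increments=[[[0, 0, -0.01, 0, 0, 0, 120], [0.005, 0.019, -0.02, 0, 0, 0, 120], [0.013, 0.049, -0.02, 0, 0, 0, 120], [0.022, 0.083, -0.02, 0, 0, 0, 120], [0.031, 0.117, -0.02, 0, 0, 0, 120], [0.04, 0.151, -0.02, 0, 0, 0, 120], [0.049, 0.185, -0.02, 0, 0, 0, 120], [0.057, 0.215, -0.02, 0, 0, 0, 120]]])

```text
time: 23.47
eef_pos: [0.6136, 0.2288, 0.1747]
tool_rot: [-0.644, -3.073, -0.001]
wrist_force: [0.4, 0.0, -2.1]
grip_width: 0.664
finger_force: 38.4
```

Emit:
move_arm(increments=[[[0.006, 0.024, 0.01, 0, 0, 0, 120], [0.011, 0.042, 0.025, 0, 0, 0, 120], [0.013, 0.05, 0.045, 0, 0, 0, 120], [0.013, 0.05, 0.065, 0, 0, 0, 120], [0.013, 0.05, 0.07, 0, 0, 0, 120], [0.013, 0.05, 0.07, 0, 0, 0, 120], [0.013, 0.05, 0.07, 0, 0, 0, 120], [0.013, 0.05, 0.07, 0, 0, 0, 120]]])

```text
time: 24.13
eef_pos: [0.6238, 0.2762, 0.1069]
tool_rot: [0.648, 3.072, 0.002]
wrist_force: [0.0, -0.6, -2.4]
grip_width: 0.66
finger_force: 38.4
```

```bash
python3 - <<'E'
from h import *
im,c=snap("wrist","w14"); s=arm.state();p=s["eef_pos"];print(s["time"],p,s["wrist_force"])
rec("wrist","basket_floor",.014,c)
t=cam("top"); 
g=cv2.imread("pics/top0.png")[125:225,100:205]; hsv=cv2.cvtColor(g,cv2.COLOR_BGR2HSV)
m=cv2.morphologyEx((hsv[...,1]<70).astype(np.uint8),3,np.ones((3,3)))
n,l,st,_=cv2.connectedComponentsWithStats(m); j=1+st[1:,4].argmax(); print(st[j])
h=cv2.convexHull(np.argwhere(l==j)[:,::-1].astype(np.int32))[:,0]+[100,125]
for z in(.006,.022): print(z,cv2.minAreaRect(np.array([toworld(t,u,v,z)[:2] for u,v in h],np.float32)*1000))
print(h.tolist()[::3])
E
```

```text
24.1833 [0.62386454 0.2762603  0.10719189] [ 0.29102945  0.27248794 -1.20901295]
basket_floor 0.66 [144.  99. 404. 344.] [0.6209 0.2767 0.014 ]
[  13   13   76   73 4384]
0.006 ((630.5972290039062, 277.9038391113281), (145.5468292236328, 142.94215393066406), 83.08792114257812)
0.022 ((628.3118896484375, 274.2554626464844), (143.49595642089844, 140.92796325683594), 83.08792114257812)
[[188, 151], [173, 210], [115, 202], [120, 154], [128, 138], [186, 146]]
```

Emit:
move_arm(increments=[[[0, -0.001, 0.01, 0, 0, 0, 120], [0, -0.001, 0.025, 0, 0, 0, 120], [0, -0.001, 0.045, 0, 0, 0, 120], [0, -0.001, 0.06, 0, 0, 0, 120], [0, -0.001, 0.07, 0, 0, 0, 120], [0, -0.001, 0.076, 0, 0, 0, 120], [0, -0.001, 0.079, 0, 0, 0, 120], [0, -0.001, 0.079, 0, 0, 0, 120]]])

```text
time: 24.9
eef_pos: [0.6225, 0.2755, 0.0265]
tool_rot: [-0.647, -3.074, 0.0]
wrist_force: [-0.1, -0.6, -1.2]
grip_width: 0.66
finger_force: 38.4
```

Emit:
move_arm(increments=[[[0, 0, 0.001, 0, 0, 0, 120], [0, 0, 0.002, 0, 0, 0, 120], [0, 0, 0.002, 0, 0, 0, 120]]])

```text
time: 25.15
eef_pos: [0.6233, 0.276, 0.0258]
tool_rot: [0.646, 3.073, 0.002]
wrist_force: [-0.4, 0.3, 3.8]
grip_width: 0.657
finger_force: 38.8
```

Emit:
move_arm(increments=[[[0, 0, 0.0005, 0, 0, 0, 120], [0, 0, 0.0005, 0, 0, 0, 80], [0, 0, 0.0005, 0, 0, 0, 60], [0, 0, 0.0005, 0, 0, 0, 35], [0, 0, 0.0005, 0, 0, 0, 35], [0, 0, -0.02, 0, 0, 0, 35], [0, 0, -0.05, 0, 0, 0, 35], [0, 0, -0.09, 0, 0, 0, 35]]])

```text
time: 25.82
eef_pos: [0.6201, 0.2747, 0.1118]
tool_rot: [-0.646, -3.069, 0.007]
wrist_force: [1.4, 1.0, -0.7]
grip_width: 0.867
finger_force: 0.0
```

```bash
python3 - <<'E'
from h import *
im,c=snap("wrist","w15"); s=arm.state();p=s["eef_pos"];print(s["time"],p,s["wrist_force"],s["grip_width"])
rec("wrist","clutch_mid",.022,c); rec("wrist","basket_floor",.014,c)
print(delta(.5804,.0034,.13))
E
```

```text
25.8667 [0.62581969 0.27689889 0.12351704] [4.27175021 1.35458768 6.28142459] 0.8600395319326044
clutch_mid 0.82 [241. 186. 326. 277.] [0.6248 0.2785 0.022 ]
clutch_mid 0.8 [183. 344. 202. 389.] [0.6989 0.1689 0.022 ]
basket_floor 0.88 [150. 104. 404. 343.] [0.62   0.2756 0.014 ]
[-0.06924809 -0.26796008 -0.01253148]
```

Emit:
move_arm(increments=[[[0, 0, -0.03, 0, 0, 0, 35], [-0.009, -0.036, -0.03, 0, 0, 0, 35], [-0.018, -0.072, -0.03, 0, 0, 0, 35], [-0.027, -0.108, -0.03, 0, 0, 0, 35], [-0.037, -0.144, -0.03, 0, 0, 0, 35], [-0.047, -0.18, -0.03, 0, 0, 0, 35], [-0.056, -0.216, -0.03, 0, 0, 0, 35], [-0.064, -0.245, -0.03, 0, 0, 0, 35]]])

```text
time: 26.63
eef_pos: [0.5808, 0.0222, 0.1433]
tool_rot: [-0.65, -3.072, 0.002]
wrist_force: [0.8, -0.3, -0.1]
grip_width: 0.864
finger_force: 0.0
```

Emit:
move_arm(increments=[[[-0.005, -0.02, 0, 0, 0, 0, 35], [-0.005, -0.023, 0, 0, 0, 0, 35], [-0.005, -0.023, 0, 0, 0, 0, 35], [-0.005, -0.023, 0, 0, 0, 0, 35], [-0.005, -0.023, 0, 0, 0, 0, 35]]])

```text
time: 27.05
eef_pos: [0.5776, 0.0049, 0.1439]
tool_rot: [-0.642, -3.075, -0.001]
wrist_force: [0.5, 0.1, 1.1]
grip_width: 0.864
finger_force: 0.0
```

```bash
python3 - <<'E'
from h import *
im,c=snap("wrist","w16"); s=arm.state();p=s["eef_pos"];print(s["time"],p,s["wrist_force"],s["grip_width"])
rec("wrist","nylon_gear_mid",.048,c); print(delta(.5804,.0034,.0675),proj(c,[.5804,.0034,.048]))
t,ct=snap("top","t16"); rec("top","clutch_mid",.02,ct,4); rec("top","basket_floor",.014,ct,1)
E
```

```text
27.1 [0.57765238 0.00482754 0.14391879] [-0.65617514  0.37148545  0.26517782] 0.8652023136264634
nylon_gear_mid 0.97 [212. 160. 339. 286.] [0.5769 0.0055 0.048 ]
[-3.02861293e-03 -3.27840564e-05  7.64986832e-02] [274.80774296 228.81322724]
clutch_mid 0.6 [205. 132. 232. 156.] [0.6958 0.1314 0.02  ]
clutch_mid 0.48 [222. 251. 239. 280.] [0.4346 0.1001 0.02  ]
basket_floor 0.62 [114. 140. 192. 211.] [0.627  0.2717 0.014 ]
```

Emit:
move_arm(increments=[[[-0.002, 0, 0.02, 0, 0, 0, 35], [-0.002, 0, 0.05, 0, 0, 0, 35], [-0.002, 0, 0.068, 0, 0, 0, 35], [-0.002, 0, 0.0755, 0, 0, 0, 35], [-0.002, 0, 0.0755, 0, 0, 0, 60], [-0.002, 0, 0.0755, 0, 0, 0, 100], [-0.002, 0, 0.0755, 0, 0, 0, 150], [-0.002, 0, 0.0755, 0, 0, 0, 150]]], squeeze=35)

```text
time: 27.97
eef_pos: [0.5807, 0.0018, 0.0706]
tool_rot: [0.646, 3.071, 0.002]
wrist_force: [0.7, 0.3, 1.8]
grip_width: 0.492
finger_force: 35.9
```

Emit:
move_arm(increments=[[[0, 0, 0, 0, 0, 0, 150], [0, 0, 0, 0, 0, 0, 150]]])

```text
time: 28.13
eef_pos: [0.5807, 0.0018, 0.0705]
tool_rot: [0.646, 3.071, 0.002]
wrist_force: [-0.4, 0.4, 6.7]
grip_width: 0.493
finger_force: 36.1
```

Emit:
move_arm(increments=[[[0, 0, -0.004, 0, 0, 0, 150], [0, 0, -0.012, 0, 0, 0, 150], [0, 0, -0.025, 0, 0, 0, 150], [0, 0, -0.04, 0, 0, 0, 150], [0, 0, -0.058, 0, 0, 0, 150], [0, 0, -0.078, 0, 0, 0, 150], [0, 0, -0.09, 0, 0, 0, 150], [0, 0, -0.095, 0, 0, 0, 150]]])

```text
time: 28.8
eef_pos: [0.5805, 0.0016, 0.1667]
tool_rot: [0.646, 3.071, 0.002]
wrist_force: [0.6, 0.1, -1.6]
grip_width: 0.495
finger_force: 36.5
```

```bash
python3 - <<'E'
from h import *
im,c=snap("wrist","w17"); s=arm.state();p=s["eef_pos"];print(s["time"],p,s["wrist_force"],s["grip_width"])
rec("wrist","nylon_gear_mid",p[2]-.022,c,1); print(delta(.388,-.315,p[2]))
E
```

```text
28.85 [0.58040157 0.00163862 0.16644119] [ 0.3961734  -0.74631689 -0.94724645] 0.49391403610631585
nylon_gear_mid 0.71 [186. 177. 371. 348.] [0.5758 0.0059 0.1444]
[ 0.04793013 -0.36715574 -0.00199945]
```

Emit:
move_arm(increments=[[[0.002, -0.014, 0, 0, 0, 0, 150], [0.005, -0.038, 0, 0, 0, 0, 150], [0.009, -0.068, 0, 0, 0, 0, 150], [0.013, -0.1, 0, 0, 0, 0, 150], [0.017, -0.132, 0, 0, 0, 0, 150], [0.021, -0.164, 0, 0, 0, 0, 150], [0.026, -0.196, 0, 0, 0, 0, 150], [0.03, -0.228, 0, 0, 0, 0, 150]]])

```text
time: 29.57
eef_pos: [0.457, -0.1965, 0.1623]
tool_rot: [-0.647, -3.071, -0.0]
wrist_force: [1.2, -0.1, -1.0]
grip_width: 0.497
finger_force: 36.5
```

Emit:
move_arm(increments=[[[0.004, -0.03, 0, 0, 0, 0, 150], [0.008, -0.06, 0, 0, 0, 0, 150], [0.012, -0.09, 0, 0, 0, 0, 150], [0.015, -0.115, 0, 0, 0, 0, 150], [0.017, -0.13, 0.01, 0, 0, 0, 150], [0.018, -0.139, 0.03, 0, 0, 0, 150], [0.018, -0.139, 0.05, 0, 0, 0, 150], [0.018, -0.139, 0.06, 0, 0, 0, 150]]])

```text
time: 30.23
eef_pos: [0.384, -0.3146, 0.1007]
tool_rot: [-0.65, -3.068, -0.002]
wrist_force: [-0.6, 0.2, -1.8]
grip_width: 0.493
finger_force: 36.5
```

Emit:
move_arm(increments=[[[0, 0, 0, 0, 0, 0, 150], [0, 0, 0, 0, 0, 0, 150], [0, 0, 0, 0, 0, 0, 150]]])

```text
time: 30.48
eef_pos: [0.3879, -0.3149, 0.1044]
tool_rot: [0.646, 3.074, -0.0]
wrist_force: [-0.5, 0.1, -2.0]
grip_width: 0.497
finger_force: 36.5
```

```bash
python3 - <<'E'
from h import *
im,c=snap("wrist","w18"); s=arm.state();p=s["eef_pos"];print(s["time"],p,s["wrist_force"],s["grip_width"],s["joints"].round(2))
rec("wrist","nylon_gear_mid",p[2]-.022,c,1); rec("wrist","blue_mat_top",.007,c,1); print(delta(.388,-.3145,.041))
E
```

```text
30.5333 [ 0.38822664 -0.31498145  0.10469414] [ 0.09446597 -0.46071288 -1.20902958] 0.4911927315045371 [-0.07  0.15  0.76  2.01 -0.12  1.02  1.9 ]
nylon_gear_mid 0.79 [187. 177. 370. 350.] [ 0.3835 -0.3108  0.0827]
blue_mat_top 0.73 [143.  88. 397. 287.] [ 0.3628 -0.3075  0.007 ]
[0.00062296 0.00029655 0.06376781]
```

Emit:
move_arm(increments=[[[0, 0, 0.01, 0, 0, 0, 150], [0, 0, 0.025, 0, 0, 0, 150], [0, 0, 0.04, 0, 0, 0, 150], [0, 0, 0.05, 0, 0, 0, 150], [0, 0, 0.056, 0, 0, 0, 150], [0, 0, 0.06, 0, 0, 0, 150], [0, 0, 0.062, 0, 0, 0, 150], [0, 0, 0.062, 0, 0, 0, 150]]])

```text
time: 31.3
eef_pos: [0.3876, -0.315, 0.0417]
tool_rot: [-0.647, -3.074, 0.0]
wrist_force: [0.2, -0.5, -1.7]
grip_width: 0.493
finger_force: 36.5
```

Emit:
move_arm(increments=[[[0, 0, 0.001, 0, 0, 0, 150], [0, 0, 0.0015, 0, 0, 0, 150], [0, 0, 0.0015, 0, 0, 0, 150]]])

```text
time: 31.55
eef_pos: [0.3878, -0.315, 0.0406]
tool_rot: [0.647, 3.073, 0.0]
wrist_force: [-0.1, -1.2, -1.0]
grip_width: 0.49
finger_force: 36.5
```

Emit:
move_arm(increments=[[[0, 0, 0.0005, 0, 0, 0, 150], [0, 0, 0.001, 0, 0, 0, 150], [0, 0, 0.001, 0, 0, 0, 150]]])

```text
time: 31.8
eef_pos: [0.3878, -0.315, 0.0405]
tool_rot: [0.647, 3.074, 0.001]
wrist_force: [-3.4, 2.1, 9.6]
grip_width: 0.492
finger_force: 37.4
```

Emit:
move_arm(increments=[[[0, 0, 0, 0, 0, 0, 110], [0, 0, 0, 0, 0, 0, 90], [0, 0, 0, 0, 0, 0, 60], [0, 0, 0, 0, 0, 0, 60], [0, 0, -0.01, 0, 0, 0, 60], [0, 0, -0.03, 0, 0, 0, 60], [0, 0, -0.06, 0, 0, 0, 60], [0, 0, -0.1, 0, 0, 0, 60]]])

```text
time: 32.47
eef_pos: [0.3857, -0.314, 0.139]
tool_rot: [-0.647, -3.069, -0.0]
wrist_force: [0.8, 0.7, -0.2]
grip_width: 0.766
finger_force: 0.0
```

Emit:
move_arm(increments=[[[0.02, 0.03, -0.04, 0, 0, 0, 60], [0.02, 0.06, -0.06, 0, 0, 0, 60], [0.02, 0.09, -0.06, 0, 0, 0, 60], [0.02, 0.12, -0.06, 0, 0, 0, 60], [0.02, 0.16, -0.06, 0, 0, 0, 60], [0.02, 0.2, -0.06, 0, 0, 0, 60], [0.02, 0.24, -0.06, 0, 0, 0, 60], [0.02, 0.28, -0.06, 0, 0, 0, 60]]])

```text
time: 33.13
eef_pos: [0.4825, -0.049, 0.2003]
tool_rot: [0.648, 3.073, 0.001]
wrist_force: [1.5, -0.6, 0.8]
grip_width: 0.763
finger_force: 0.0
```

```bash
python3 - <<'E'
from h import *
t,ct=snap("top","t19"); s,cs=snap("scene","s19"); print(arm.state()["time"],arm.state()["eef_pos"])
def cr(i,c,p): 
    u,v=proj(c,p).astype(int); u=min(max(u,45),515);v=min(max(v,45),375); return cv2.resize(i[v-45:v+45,u-45:u+45,::-1],(196,196),interpolation=3)
P=[(.402,.326,.01),(.602,-.28,.01),(.625,.275,.01),(.388,-.3145,.01)]
rows=[np.hstack([cr(i,c,p) for p in P]) for i,c in((t,ct),(s,cs))]
b=np.hstack([cr(i,c,p) for i,c,p in((t,ct,(.435,-.156,.0)),(cv2.imread("pics/top0.png")[...,::-1],ct,(.435,-.156,.0)),(t,ct,(.58,.003,.03)),(s,cs,(.58,.003,.03)))])
cv2.imwrite("pics/m19.png",np.vstack(rows+[b]))
E
```

```text
33.2333 [ 0.48398156 -0.04334784  0.19986694]
```

View pics/m19.png

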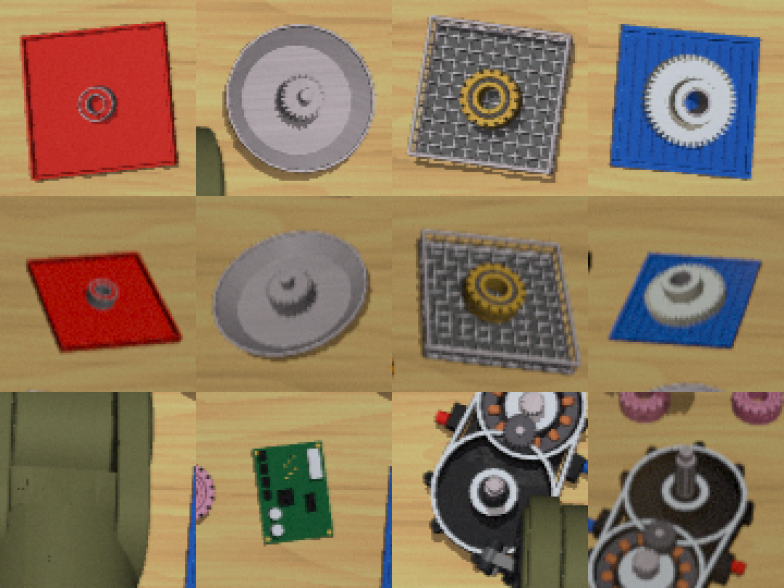

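All four parts lie flat in the middle of their places, and the shaft is bare. The arm hides the board in the after picture, but it was only passed over well above its height. Handing in.

```bash
python3 -c "
from bench import arm
print(arm.job_done())"
```

```text
the job is handed in; nothing more can be done
None
```

I handed the job in at about 33 s, with the bearing, pinion, clutch and gear lying flat in the middle of the tray, dish, basket and mat. The pinion came up jammed to the bearing on the first lift, so I set both on clear bench and separated them there. The arm hid the board in the last picture, but I only passed over it, well above its height.

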